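# Load a battery pack into the charging carousel and index it one click

## Robot

A 6-joint arm with a two-finger parallel gripper is mounted at the origin on a cart in front of the work surface, level with it; the furniture and walls round the work are solid. World frame = base frame: x ahead of the robot, y to its left, z up, the work surface at z = 0. Lengths are in m, angles in rad, forces in N, time in s.
With the tool pointing down it reaches from about 0.275 to 0.825 m from the base axis. Payload 4.9 kg.
Tool frame: the origin (TCP) lies at the very end of the fingers, on their centre line; the grasp point (between the pads) lies 19 mm behind it; z points along the fingers, y is the line along which they close (so a half turn about z gives the same grasp; the last joint's range is limited). The gripper opens to 85 mm and grips with 20 to 120 N. Pads are 22 mm wide; open, the fingers measure 114 mm over their backs; the gripper's body (76 mm by 85 mm) begins 54 mm behind the grasp point. The pads swing forward as they close: fully open they stand 13 mm farther back than shut.
Start: joints at [-1.256, 0.326, -0.193, 1.052, 0, 1.437], TCP at [0.239, -0.496, 0.231] pointing down, gripper open.
Joint ranges: [-2.65, 2.65], [-0.97, 1.79], [-1.3, 1.35], [-1.93, 2.1], [-1.47, 1.37], [-3.14, 3.14]. Speed limits (rad/s): [2.57, 2.57, 3.14, 3.14, 3.14, 3.14].

## Interface

Orientations are given as a unit quaternion [w, x, y, z].
In Python, from bench import bot gives the robot as it stands.
- The arm moves only by the shell command python3 -m crank 'ROWS' [FORCE]. ROWS is JSON, a list of rows, each an object with "offset": the shift along the tool's x, y, z as a fraction of full scale, a list of three; "delta_rot": the turn, a rotation vector about the tool's x, y, z as a fraction of full scale, a list of three; "grip": the opening, from 0 (shut) to 1 (fully open). In form: [{"offset": [tx, ty, tz], "delta_rot": [wx, wy, wz], "grip": grip}, ...]. A call has exactly 8 rows; each row is the pose to reach, as a shift and turn from the pose commanded when the call began, along the tool's axes at that moment; what a row does not reach only later rows make up. Full scale, the value 1, is 500 mm for a shift and 60 degrees for a turn. A row lasts 1/12 s, in which the tool goes at most 41.7 mm and 7.16 degrees, less where a joint would pass 70% of its speed; a pose out of reach is approached as far as the arm can. A call with a number of a shift or a turn outside -1 to 1 is refused whole. A call with a gripper value outside its range is refused whole. The fingers move at their own pace and stop on an object; FORCE is the grip in N (left out, the last holds). Time passes only in rows, so rows that repeat a pose let the fingers close, or fill a call up. It gives the time, the measured TCP pose, the force, the opening and the grip force at its end, in the units of the state.
- bot.read_state(): the state, without advancing time (a new reading comes with each control period).
- bot.snapshot(name): name is "scene" or "top" or "wrist"; returns a dict with "color" (420x560x3 uint8, red, green, blue), "fx", "fy", "cx", "cy" (pixels), "R" (3x3) and "t" (3): a world point X has camera coordinates R X + t; the wrist camera has in their place "T_tool_cam" (4x4, takes a point from camera to tool coordinates, whose origin is the TCP and whose axes are the flange's). Camera axes: x right, y down, z forward; pixel columns grow to the right and rows downward; lengths in m; the calibration is good to about 2 mm. The wrist camera is an equidistant fisheye: a pixel r from the principal point sees the ray r / f radians off the axis. A picture is of the moment at which its call begins: read the wrist's pose just before it. There is no depth.
- bot.close_job(): hands the job in; it is judged then, once.
The state is a dict: "time_s": time; "joint_pos": joint angles; "dq": joint speeds; "joint_efforts": joint torques, N m; "tcp_pos": TCP position; "eef_rot": TCP orientation; "contact_force": force on the tool from outside, world axes, zero at the start; "torque": the same for the moment, N m; "gripper_width": opening from 0.0 (shut) to 1.0 (fully open); "grip_force": force on a finger pad.
Only numpy, scipy, OpenCV 4.12 (cv2) and the standard library are available. Lean on these libraries where they do the work, as an engineer would, in place of code of your own. Each camera call takes 0.05 s, during which the arm holds its last target. There are 200 camera calls.

## Task

Put the slim battery pack from the dock on to charge: lift it out of the dock, stand it upright on the open worktop and let go so that you can take it again by its broad faces, then lower it (do not drop it) upright and fully home into the carousel bay that is at the arrow. Then turn the carousel by its knob exactly one click clockwise, seen from above, so that the loaded bay stops at the charging head, and let go. Leave the spanner, the tape measure and the jar of screws where they are.

Things in the scene. Friction and masses are not known exactly. Their poses are not given: they have to be found in the camera images.
- pack: Loose battery pack: grey rounded block 32 (x, thin) x 54 (y, wide) x 96 (z, tall) mm with black trim, 0.18 to 0.31 kg; origin at the centre of its underside, z up as it stands. Its broad faces are +x and -x (32 mm apart), its narrow faces +y and -y (54 mm apart); turned half round it is the same. It starts upright in the dock, its axes along the dock's.
- dock: Grey dock fixed to the worktop, foot 78 x 84 x 10 mm; origin under its centre. The pack stands on the foot, 10 mm up. Walls at dock +x and -x cover its broad faces to 6 mm below its top, so here it can be taken only by its narrow faces (dock +y, -y), open but for lips 14 mm high, 3 mm off. The worktop in front of the vice to the dock's left or right is open.
- bay (a point): Floor centre of the bay at the arrow at the start, 36 mm above the worktop, 75 mm from the wheel's axis; turns with the wheel. Axes: -x radially outward, z up. The pack's underside centre comes here, its wide (y) axis along this x, either way round. Pocket 60 (x) x 38 (y) mm; end walls (+x, -x) 90 mm high cover the narrow faces; +y and -y sides open but for lips 14 mm high.
- next_bay (a point): The same point of the empty bay that comes to the arrow once the wheel is turned one click clockwise. There are five equal bays 72 degrees apart, all empty; bay walls are 5 mm thick and 38 mm wide, with edge flanges reaching 6 mm round the pack's corners (3 mm thick, full height), so the middle 48 mm of each broad face stays free.
- knob (a point): Centre of the black bar knob on the wheel's hub, on the wheel's vertical axis, 178 mm above the worktop, above everything else of the carousel. Bar 18 mm thick along this x, 48 mm long along this y, 32 mm high (this point at mid-height). Fixed to the wheel, turns with it; axes parallel to those of bay.
- wheel (a joint): Angle of the wheel (220 mm across) in rad, growing clockwise from above; 0: bay is at the arrow, as at the start. Sprung clicks every 72 degrees: -1.257, 0, 1.257, 2.513. One click clockwise takes about 0.3 N m at the knob; let go beyond half way, it snaps on to the next click.
- pointer (a point): Tip of the arrow on a tongue of the fixed carousel base, 149 mm from the wheel's axis: it marks the loading position.
- head (a point): Top of the black charging head, an upright 18 x 44 mm post, 105 mm high, fixed to the carousel base 130 mm from the wheel's axis, one click (72 degrees) clockwise from the arrow.
- spanner: Steel combination spanner, 187 mm long, lying on the worktop; bystander.
- tape_measure: Black tape measure, 35 x 92 x 61 mm, behind the drill vice; bystander.
- screw_jar: White jar with a yellow lid, 66 mm across and 97 mm high, behind the drill vice; bystander.
There are look-alikes about, which are no part of the job. What is shaped like the pack but blue is not meant.

How it is judged:
By the outcome, as a careful person would: the job done as asked, in the order asked, and still so for the second after the job is handed in, with the robot touching nothing.
It also fails if it takes over 69 s, if anything falls off the work surface, if the arm or the gripper's body presses on something with over 40 N, if the wrist force passes 120 N, or if a joint passes its speed limit or range.

## Working session

There is one attempt and no reset: what is moved stays moved. The work goes in short steps, Python scripts to look and compute and a shell command to move; the robot and the scene stay as the last step left them, time stands still between calls to the robot, and variables do not carry over. Pictures are saved under pics/ and viewed, at most 10 in all, crops included, and the job is handed in when it is done.

```bash
mkdir -p pics; ls
python3 - <<'E'
from bench import bot
import cv2,numpy as np
s=bot.read_state(); print({k:np.round(v,3).tolist() for k,v in s.items()})
for n in("scene","top"):
    d=bot.snapshot(n); cv2.imwrite(f"pics/{n}0.png",cv2.resize(d["color"][:,:,::-1],None,fx=1.42,fy=1.42,interpolation=cv2.INTER_CUBIC))
    print(n,d["fx"],d["fy"],d["cx"],d["cy"],np.round(d["R"],4).tolist(),np.round(d["t"],4).tolist(), np.round(-np.array(d["R"]).T@d["t"],3))
E
```

```text
pics
{'time_s': 0.0, 'joint_pos': [-1.256, 0.327, -0.194, 1.052, 0.0, 1.437], 'dq': [-0.0, -0.002, 0.001, 0.002, -0.001, -0.001], 'joint_efforts': [-0.002, -44.34, 26.244, 0.016, -0.0, 0.0], 'tcp_pos': [0.238, -0.495, 0.231], 'eef_rot': [-0.001, 0.975, 0.223, -0.0], 'contact_force': [0.447, -0.359, -0.421], 'torque': [-0.017, -0.012, -0.011], 'grip_force': 0.0, 'gripper_width': 1.0}
scene 483.149511529982 483.149511529982 280.5191453110261 200.83969664452107 [[0.8363, -0.548, 0.0162], [-0.2776, -0.4488, -0.8494], [0.4728, 0.7058, -0.5275]] [-0.4458, 0.2545, 1.606] [-0.316 -1.264  1.071]
top 390.07610007322216 390.07610007322216 278.34425398691644 208.81596098430222 [[-0.0173, -0.9998, 0.0114], [-0.992, 0.0158, -0.1252], [0.1249, -0.0135, -0.9921]] [-0.0021, 0.5551, 1.1753] [0.404 0.005 1.236]
```

View pics/scene0.png

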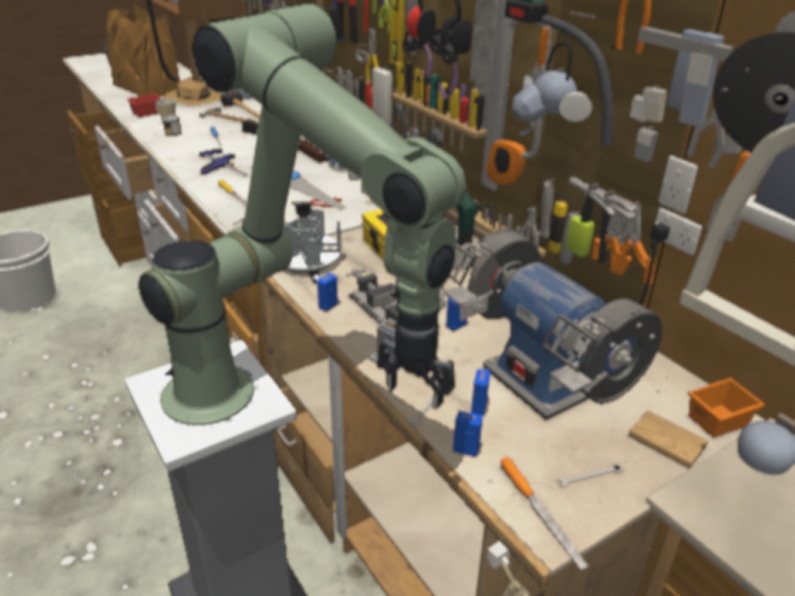

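View pics/top0.png

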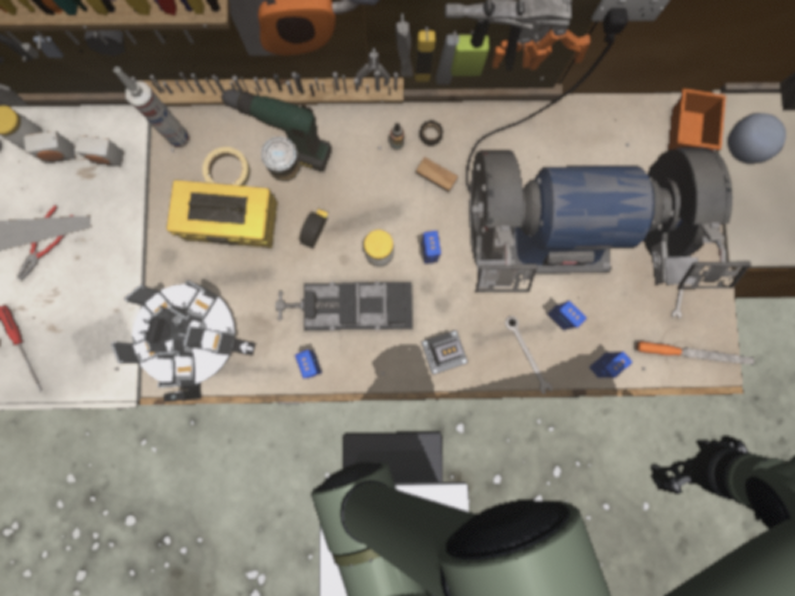

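The top picture shows the grey pack in the dock at (446,352). The blue look-alikes at (306,363), (431,246), (570,314) and (613,364) are not meant. The carousel is at (183,333). I'll enlarge the dock and the carousel to confirm this.

Run:
```python
from bench import bot
import cv2,numpy as np
c=bot.snapshot("top")["color"][:,:,::-1]
a=c[190:290,75:195]; b=c[225:275,285:345]
a=cv2.resize(a,(600,500),interpolation=cv2.INTER_CUBIC)  # x5
b=cv2.resize(b,(600,500),interpolation=cv2.INTER_CUBIC)  # x10
cv2.imwrite("pics/car.png",a);cv2.imwrite("pics/dock.png",b)
```

```text
(no output)
```

View pics/car.png

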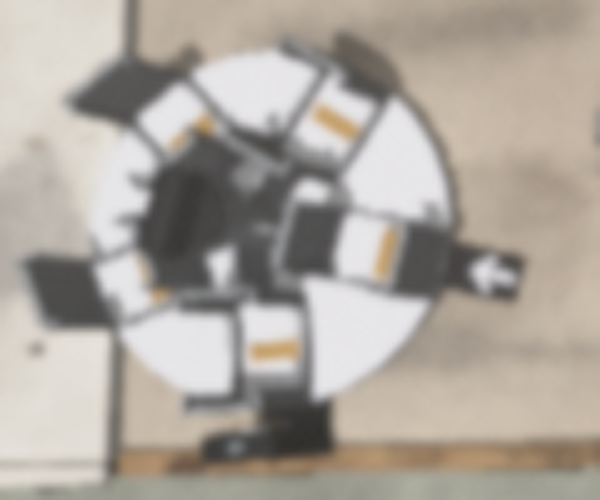

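View pics/dock.png

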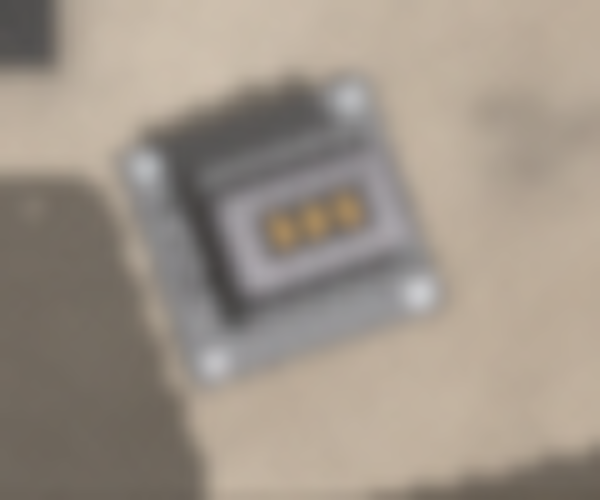

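The crops show the arrow tip at crop (468,272), with the bay at the arrow on the wheel's right. The charging head is at crop (265,440), clockwise of the arrow as it must be. The grey pack stands in the dock, its long side running right and up, with dock screws at (147,167), (350,98), (418,292) and (213,362).

```bash
cat > h.py <<'E'
import numpy as np
from bench import bot
from scipy.spatial.transform import Rotation as Ro
def ray(d,u,v,z):
    R=np.array(d["R"]);t=np.array(d["t"]);c=-R.T@t
    r=R.T@np.array([(u-d["cx"])/d["fx"],(v-d["cy"])/d["fy"],1]); return c+r*(z-c[2])/r[2]
def proj(d,X):
    p=np.array(d["R"])@X+d["t"]; return np.array([d["fx"]*p[0]/p[2]+d["cx"],d["fy"]*p[1]/p[2]+d["cy"]])
def tool():
    s=bot.read_state(); q=s["eef_rot"]; return np.array(s["tcp_pos"]),Ro.from_quat([q[1],q[2],q[3],q[0]]),s
def go(p,yaw,tgt=None):
    """offset (fractions) to TCP p with tool down, tool y-axis at world angle yaw (mod 180)"""
    P,R,s=tool(); out=(R.inv().apply(np.array(p)-P))/0.5
    best=None
    for k in(-1,0,1,2):
        a=yaw+k*np.pi; y=np.array([np.cos(a),np.sin(a),0]);z=np.array([0,0,-1.]);x=np.cross(y,z)
        T=Ro.from_matrix(np.c_[x,y,z]); rv=(R.inv()*T).as_rotvec()/np.radians(60)
        if best is None or np.linalg.norm(rv)<np.linalg.norm(best)-1e-6: best=rv
    print("t",round(s["time_s"],2),"tcp",P.round(4),"off",out.round(4),"rot",best.round(4),"q6",round(s["joint_pos"][5],2),"rows",max(np.linalg.norm(out)*500/41.7,np.linalg.norm(best)*60/7.16).round(1))
E
python3 - <<'E'
from h import *
d=bot.snapshot("top")
f=lambda u,v,s,x,y:(x+(u+.5)/s-.5,y+(v+.5)/s-.5)
D=[ray(d,*f(u,v,10,285,225),.010) for u,v in((147,167),(350,98),(418,292),(213,362))]
P=[ray(d,*f(u,v,10,285,225),.106) for u,v in((213,205),(375,150),(407,235),(245,297))]
print("dock",np.mean(D,0).round(4),"pack",np.mean(P,0).round(4))
for L in(D,P):
    for i in range(4):
        e=L[(i+1)%4]-L[i]; print(np.linalg.norm(e[:2]).round(4),np.degrees(np.arctan2(e[1],e[0])).round(1))
g=lambda u,v,z:ray(d,*f(u,v,5,75,190),z).round(4)
for z in(.02,.03): print("disc",z,g(273,225,z),g(92,225,z),g(455,225,z),"tip",g(468,272,z))
print("head",g(265,440,.105), "knob",g(185,215,.194))
E
```

```text
dock [ 0.4344 -0.1173  0.01  ] pack [ 0.4341 -0.1159  0.106 ]
0.0676 -72.3
0.064 -162.3
0.0679 107.6
0.0639 17.4
0.0497 -72.4
0.026 -161.0
0.0502 109.7
0.0279 17.8
disc 0.02 [0.4836 0.4524 0.02  ] [0.4855 0.5641 0.02  ] [0.4818 0.3399 0.02  ] tip [0.4525 0.3313 0.02  ]
disc 0.03 [0.483  0.4487 0.03  ] [0.4848 0.5595 0.03  ] [0.4811 0.3371 0.03  ] tip [0.4521 0.3286 0.03  ]
head [0.3558 0.4219 0.105 ] knob [0.4783 0.4351 0.194 ]
```

Run:
```python
from h import *
go([.434,-.1165,.2],np.radians(-72.4))
```

```text
t 0.2 tcp [ 0.2385 -0.4952  0.2308] off [ 0.6808 -0.5128  0.0622] rot [-1.000e-03 -1.000e-04  1.352e-01] q6 1.44 rows 10.2
```

```bash
python3 -m crank '[{"offset":[0.68,-0.513,0.062],"delta_rot":[0,0,0.135],"grip":1},{"offset":[0.68,-0.513,0.062],"delta_rot":[0,0,0.135],"grip":1},{"offset":[0.68,-0.513,0.062],"delta_rot":[0,0,0.135],"grip":1},{"offset":[0.68,-0.513,0.062],"delta_rot":[0,0,0.135],"grip":1},{"offset":[0.68,-0.513,0.062],"delta_rot":[0,0,0.135],"grip":1},{"offset":[0.68,-0.513,0.062],"delta_rot":[0,0,0.135],"grip":1},{"offset":[0.68,-0.513,0.062],"delta_rot":[0,0,0.135],"grip":1},{"offset":[0.68,-0.513,0.062],"delta_rot":[0,0,0.135],"grip":1}]'
python3 - <<'E'
from h import *
go([.434,-.1165,.2],np.radians(-72.4))
E
```

```text
time_s: 0.87
tcp_pos: [0.3913, -0.1981, 0.2071]
eef_rot: [0.0, 0.988, 0.153, 0.0]
contact_force: [1.2, -0.8, 0.4]
gripper_width: 1.0
grip_force: 0.0
t 0.87 tcp [ 0.3913 -0.1981  0.2071] off [ 0.1307 -0.1298  0.0141] rot [ 0.0003 -0.0003 -0.0002] q6 2.2 rows 2.2
```

```bash
python3 -m crank '[{"offset":[0.131,-0.13,0.014],"delta_rot":[0,0,0],"grip":1},{"offset":[0.131,-0.13,0.014],"delta_rot":[0,0,0],"grip":1},{"offset":[0.131,-0.13,0.014],"delta_rot":[0,0,0],"grip":1},{"offset":[0.131,-0.13,0.014],"delta_rot":[0,0,0],"grip":1},{"offset":[0.131,-0.13,0.014],"delta_rot":[0,0,0],"grip":1},{"offset":[0.131,-0.13,0.014],"delta_rot":[0,0,0],"grip":1},{"offset":[0.131,-0.13,0.014],"delta_rot":[0,0,0],"grip":1},{"offset":[0.131,-0.13,0.014],"delta_rot":[0,0,0],"grip":1}]' >/dev/null
python3 - <<'E'
from h import *
import cv2
go([.434,-.1165,.058],np.radians(-72.4))
d=bot.snapshot("wrist"); print({k:np.round(v,4).tolist() for k,v in d.items() if k!="color"})
cv2.imwrite("pics/w1.png",cv2.resize(d["color"][:,:,::-1],None,fx=1.42,fy=1.42,interpolation=cv2.INTER_CUBIC))
E
```

```text
t 1.53 tcp [ 0.4333 -0.1196  0.2002] off [ 0.0033 -0.0055  0.2843] rot [ 0.0002  0.0001 -0.0023] q6 2.4 rows 3.4
{'fx': 325.1923, 'fy': 325.1923, 'cx': 283.2402, 'cy': 206.7205, 'T_tool_cam': [[0.0015, -0.9637, -0.2669, 0.0675], [1.0, 0.0015, 0.0002, 0.0003], [0.0002, -0.2669, 0.9637, -0.1429], [0.0, 0.0, 0.0, 1.0]]}
```

View pics/w1.png

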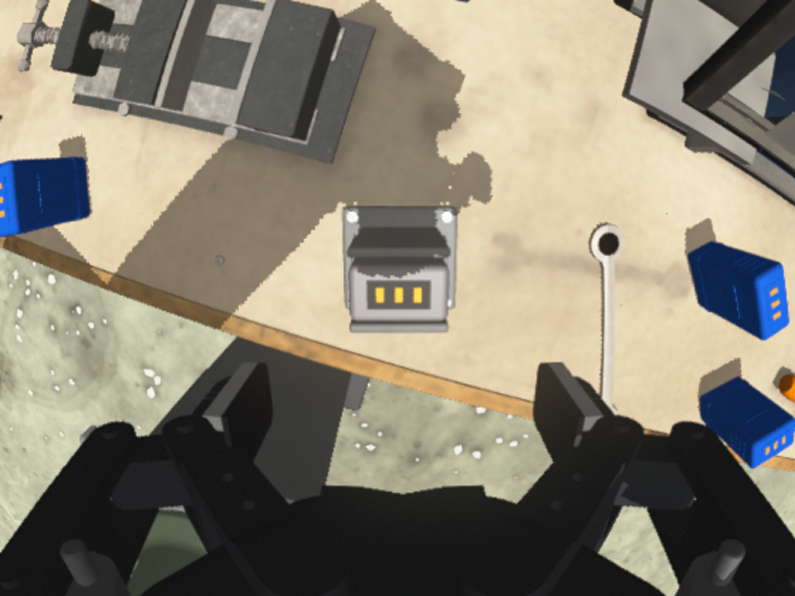

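The wrist view shows the grey pack upright and square to the tool. The label centre is near (398,295), and the top face spans about (352..446, 266..322).

```bash
cat >> h.py <<'E'
def wray(d,P,R,u,v,z):
    x,y=(u-d["cx"])/d["fx"],(v-d["cy"])/d["fy"]; r=np.hypot(x,y)
    k=np.array([x/r*np.sin(r),y/r*np.sin(r),np.cos(r)]); T=np.array(d["T_tool_cam"])
    o=P+R.apply(T[:3,3]); w=R.apply(T[:3,:3]@k); return o+w*(z-o[2])/w[2]
def wproj(d,P,R,X):
    T=np.array(d["T_tool_cam"]); c=(R.inv().apply(np.atleast_2d(X)-P)-T[:3,3])@T[:3,:3]
    th=np.arctan2(np.hypot(c[:,0],c[:,1]),c[:,2]); a=np.arctan2(c[:,1],c[:,0])
    return np.c_[d["cx"]+d["fx"]*th*np.cos(a),d["cy"]+d["fy"]*th*np.sin(a)]
E
python3 - <<'E'
from h import *
P,R,s=tool(); d=bot.snapshot("wrist")
q=lambda u,v,z:wray(d,P,R,(u+.5)/1.42-.5,(v+.5)/1.42-.5,z).round(4)
print("label",q(398,295,.106),q(352,266,.106),q(446,266,.106),q(352,322,.106),q(446,322,.106))
print("foot screws",q(352,216,.01),q(447,216,.01),"edge",q(220,327,0),q(530,410,0),"vice",q(75,100,0.01),q(333,162,0.01),"blue",q(90,215,0))
go([.434,-.1165,.058],np.radians(-72.4))
E
```

```text
label [ 0.4338 -0.1172  0.106 ] [ 0.4417 -0.0894  0.106 ] [ 0.4566 -0.1366  0.106 ] [ 0.4117 -0.0979  0.106 ] [ 0.4272 -0.1467  0.106 ]
foot screws [ 0.4546 -0.0749  0.01  ] [ 0.4753 -0.1405  0.01  ] edge [0.334 0.008 0.   ] [ 0.3404 -0.2661  0.    ] vice [0.489  0.1901 0.01  ] [ 0.4883 -0.0503  0.01  ] blue [0.3929 0.1546 0.    ]
t 1.63 tcp [ 0.4334 -0.1193  0.2001] off [ 0.0029 -0.0049  0.2843] rot [ 0.0001 -0.     -0.0018] q6 2.4 rows 3.4
```

```bash
python3 -m crank '[{"offset":[0.002,-0.004,0.1],"delta_rot":[0,0,0],"grip":1},{"offset":[0.002,-0.004,0.18],"delta_rot":[0,0,0],"grip":1},{"offset":[0.002,-0.004,0.24],"delta_rot":[0,0,0],"grip":1},{"offset":[0.002,-0.004,0.28],"delta_rot":[0,0,0],"grip":1},{"offset":[0.002,-0.004,0.28],"delta_rot":[0,0,0],"grip":1},{"offset":[0.002,-0.004,0.28],"delta_rot":[0,0,0],"grip":0.8},{"offset":[0.002,-0.004,0.28],"delta_rot":[0,0,0],"grip":0.55},{"offset":[0.002,-0.004,0.28],"delta_rot":[0,0,0],"grip":0.4}]' 50
python3 -m crank '[{"offset":[0,0,0],"delta_rot":[0,0,0],"grip":0.3},{"offset":[0,0,0],"delta_rot":[0,0,0],"grip":0.3},{"offset":[0,0,0],"delta_rot":[0,0,0],"grip":0.3},{"offset":[0,0,0],"delta_rot":[0,0,0],"grip":0.3},{"offset":[0,0,-0.01],"delta_rot":[0,0,0],"grip":0.3},{"offset":[0,0,-0.02],"delta_rot":[0,0,0],"grip":0.3},{"offset":[0,0,-0.03],"delta_rot":[0,0,0],"grip":0.3},{"offset":[0,0,-0.04],"delta_rot":[0,0,0],"grip":0.3}]'
```

```text
time_s: 2.3
tcp_pos: [0.4356, -0.1168, 0.0619]
eef_rot: [0.001, 0.988, 0.153, 0.002]
contact_force: [0.4, 0.9, 1.0]
gripper_width: 0.627
grip_force: 52.8
time_s: 2.97
tcp_pos: [0.4339, -0.1159, 0.0807]
eef_rot: [-0.0, 0.988, 0.153, -0.0]
contact_force: [-0.1, -0.0, -3.0]
gripper_width: 0.624
grip_force: 53.2
```

```bash
python3 -m crank '[{"offset":[0,0,-0.06],"delta_rot":[0,0,0],"grip":0.3},{"offset":[0,0,-0.12],"delta_rot":[0,0,0],"grip":0.3},{"offset":[0,0,-0.18],"delta_rot":[0,0,0],"grip":0.3},{"offset":[0,0,-0.19],"delta_rot":[0,0,0],"grip":0.3},{"offset":[0,0,-0.19],"delta_rot":[0,0,0],"grip":0.3},{"offset":[0,0,-0.19],"delta_rot":[0,0,0],"grip":0.3},{"offset":[0,0,-0.19],"delta_rot":[0,0,0],"grip":0.3},{"offset":[0,0,-0.19],"delta_rot":[0,0,0],"grip":0.3}]'
python3 - <<'E'
from h import *
go([.405,.03,.065],np.radians(-72.4))
E
```

```text
time_s: 3.63
tcp_pos: [0.4327, -0.1155, 0.1735]
eef_rot: [-0.001, 0.988, 0.153, -0.001]
contact_force: [0.2, -0.2, -2.4]
gripper_width: 0.626
grip_force: 54.8
t 3.63 tcp [ 0.4327 -0.1155  0.1735] off [ 0.0357 -0.2936  0.2175] rot [-0.0021  0.0024  0.0002] q6 2.41 rows 4.4
```

```bash
python3 -m crank '[{"offset":[0.01,-0.08,0],"delta_rot":[0,0,0],"grip":0.3},{"offset":[0.02,-0.16,0],"delta_rot":[0,0,0],"grip":0.3},{"offset":[0.03,-0.24,0.03],"delta_rot":[0,0,0],"grip":0.3},{"offset":[0.036,-0.294,0.08],"delta_rot":[0,0,0],"grip":0.3},{"offset":[0.036,-0.294,0.14],"delta_rot":[0,0,0],"grip":0.3},{"offset":[0.036,-0.294,0.19],"delta_rot":[0,0,0],"grip":0.3},{"offset":[0.036,-0.294,0.225],"delta_rot":[0,0,0],"grip":0.3},{"offset":[0.036,-0.294,0.23],"delta_rot":[0,0,0],"grip":0.3}]'
python3 -m crank '[{"offset":[0,0,0],"delta_rot":[0,0,0],"grip":0.3},{"offset":[0,0,0],"delta_rot":[0,0,0],"grip":0.3},{"offset":[0,0,0.003],"delta_rot":[0,0,0],"grip":0.3},{"offset":[0,0,0.006],"delta_rot":[0,0,0],"grip":0.3},{"offset":[0,0,0.009],"delta_rot":[0,0,0],"grip":0.3},{"offset":[0,0,0.012],"delta_rot":[0,0,0],"grip":0.3},{"offset":[0,0,0.012],"delta_rot":[0,0,0],"grip":0.3},{"offset":[0,0,0.012],"delta_rot":[0,0,0],"grip":0.3}]'
python3 - <<'E'
from h import *
go([.405,.03,.050],np.radians(-72.4))
E
```

```text
time_s: 4.3
tcp_pos: [0.4031, 0.0302, 0.0566]
eef_rot: [-0.001, 0.988, 0.153, -0.004]
contact_force: [-0.8, -0.3, -2.8]
gripper_width: 0.63
grip_force: 55.2
time_s: 4.97
tcp_pos: [0.4067, 0.0295, 0.0542]
eef_rot: [0.0, 0.988, 0.153, 0.0]
contact_force: [-0.2, -0.1, -2.3]
gripper_width: 0.624
grip_force: 55.2
t 4.97 tcp [0.4067 0.0295 0.0542] off [-0.003  -0.002   0.0084] rot [ 0.0001 -0.0002  0.0002] q6 2.73 rows 0.1
```

Not down yet, so I'll keep lowering gently.

```bash
python3 -m crank '[{"offset":[0,0,0.002],"delta_rot":[0,0,0],"grip":0.3},{"offset":[0,0,0.003],"delta_rot":[0,0,0],"grip":0.3},{"offset":[0,0,0.004],"delta_rot":[0,0,0],"grip":0.3},{"offset":[0,0,0.005],"delta_rot":[0,0,0],"grip":0.3},{"offset":[0,0,0.006],"delta_rot":[0,0,0],"grip":0.3},{"offset":[0,0,0.007],"delta_rot":[0,0,0],"grip":0.3},{"offset":[0,0,0.008],"delta_rot":[0,0,0],"grip":0.3},{"offset":[0,0,0.008],"delta_rot":[0,0,0],"grip":0.3}]'
```

```text
time_s: 5.63
tcp_pos: [0.4069, 0.0296, 0.0519]
eef_rot: [0.0, 0.988, 0.153, 0.0]
contact_force: [-8.1, 1.9, 26.3]
gripper_width: 0.625
grip_force: 58.5
```

```bash
python3 -m crank '[{"offset":[0,0,-0.002],"delta_rot":[0,0,0],"grip":0.3},{"offset":[0,0,-0.003],"delta_rot":[0,0,0],"grip":0.3},{"offset":[0,0,-0.003],"delta_rot":[0,0,0],"grip":0.3},{"offset":[0,0,-0.003],"delta_rot":[0,0,0],"grip":0.65},{"offset":[0,0,-0.003],"delta_rot":[0,0,0],"grip":0.8},{"offset":[0,0,-0.003],"delta_rot":[0,0,0],"grip":1},{"offset":[0,0,-0.003],"delta_rot":[0,0,0],"grip":1},{"offset":[0,0,-0.003],"delta_rot":[0,0,0],"grip":1}]'
python3 -m crank '[{"offset":[0,0,-0.05],"delta_rot":[0,0,0],"grip":1},{"offset":[0,0,-0.12],"delta_rot":[0,0,0],"grip":1},{"offset":[0,0,-0.2],"delta_rot":[0,0,0],"grip":1},{"offset":[0,0,-0.28],"delta_rot":[0,0,0],"grip":1},{"offset":[0,0,-0.36],"delta_rot":[0,0,0],"grip":1},{"offset":[0,0,-0.42],"delta_rot":[0,0,0],"grip":1},{"offset":[0,0,-0.42],"delta_rot":[0,0,0],"grip":1},{"offset":[0,0,-0.42],"delta_rot":[0,0,0],"grip":1}]'
python3 - <<'E'
from h import *
# look pose over carousel: tool y along -14deg; camera sits at tool +x side
go([.42,.40,.30],np.radians(-14))
go([.405,.03,.15],np.radians(17.6))
E
```

```text
time_s: 6.3
tcp_pos: [0.4066, 0.0295, 0.0514]
eef_rot: [-0.0, 0.988, 0.153, -0.0]
contact_force: [0.1, 0.2, -0.1]
gripper_width: 0.999
grip_force: 0.0
time_s: 6.97
tcp_pos: [0.408, 0.0294, 0.2633]
eef_rot: [0.001, 0.988, 0.153, 0.002]
contact_force: [0.1, -0.7, 0.3]
gripper_width: 1.0
grip_force: 0.0
t 6.97 tcp [0.408  0.0294 0.2633] off [ 0.2475 -0.699  -0.0737] rot [ 0.0035 -0.0026 -0.973 ] q6 2.73 rows 8.9
t 6.97 tcp [0.408  0.0294 0.2633] off [-0.0062 -0.0034  0.2266] rot [ 0.0043 -0.0016 -1.4997] q6 2.73 rows 12.6
```

```bash
python3 -m crank '[{"offset":[0.262,-0.547,-0.074],"delta_rot":[0,0,-0.973],"grip":1},{"offset":[0.262,-0.547,-0.074],"delta_rot":[0,0,-0.973],"grip":1},{"offset":[0.262,-0.547,-0.074],"delta_rot":[0,0,-0.973],"grip":1},{"offset":[0.262,-0.547,-0.074],"delta_rot":[0,0,-0.973],"grip":1},{"offset":[0.262,-0.547,-0.074],"delta_rot":[0,0,-0.973],"grip":1},{"offset":[0.262,-0.547,-0.074],"delta_rot":[0,0,-0.973],"grip":1},{"offset":[0.262,-0.547,-0.074],"delta_rot":[0,0,-0.973],"grip":1},{"offset":[0.262,-0.547,-0.074],"delta_rot":[0,0,-0.973],"grip":1}]'
python3 -m crank '[{"offset":[0,0,0],"delta_rot":[0,0,0],"grip":1},{"offset":[0,0,0],"delta_rot":[0,0,0],"grip":1},{"offset":[0,0,0],"delta_rot":[0,0,0],"grip":1},{"offset":[0,0,0],"delta_rot":[0,0,0],"grip":1},{"offset":[0,0,0],"delta_rot":[0,0,0],"grip":1},{"offset":[0,0,0],"delta_rot":[0,0,0],"grip":1},{"offset":[0,0,0],"delta_rot":[0,0,0],"grip":1},{"offset":[0,0,0],"delta_rot":[0,0,0],"grip":1}]'
python3 - <<'E'
from h import *
import cv2
P,R,s=tool(); d=bot.snapshot("wrist"); np.savez("w2.npz",P=P,q=R.as_quat(),c=d["color"])
cv2.imwrite("pics/w2.png",cv2.resize(d["color"][:,:,::-1],None,fx=1.42,fy=1.42,interpolation=cv2.INTER_CUBIC))
E
```

```text
time_s: 7.63
tcp_pos: [0.4483, 0.3344, 0.2967]
eef_rot: [-0.001, 0.791, 0.612, -0.0]
contact_force: [0.1, -1.7, -0.3]
gripper_width: 1.002
grip_force: 0.0
time_s: 8.3
tcp_pos: [0.4489, 0.3294, 0.2988]
eef_rot: [0.0, 0.794, 0.608, 0.0]
contact_force: [0.7, 0.2, 0.5]
gripper_width: 0.997
grip_force: 0.0
```

View pics/w2.png

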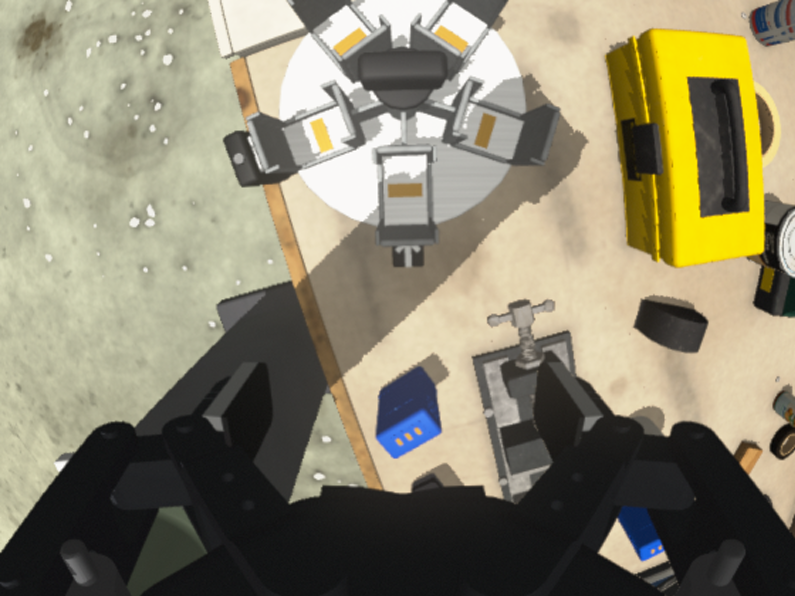

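The wheel fills the top of the wrist view. The bay at the arrow is centred near (405,195), the arrow at (407,257), the knob at (402,70) and the head at (243,157). I'll fit the carousel model to this view in an enlarged crop.

Run:
```python
import numpy as np,cv2
c=np.load("w2.npz")["c"][:,:,::-1]
cv2.imwrite("pics/w2c.png",cv2.resize(c[0:195,155:415],(780,585),interpolation=cv2.INTER_CUBIC))
```

```text
(no output)
```

View pics/w2c.png

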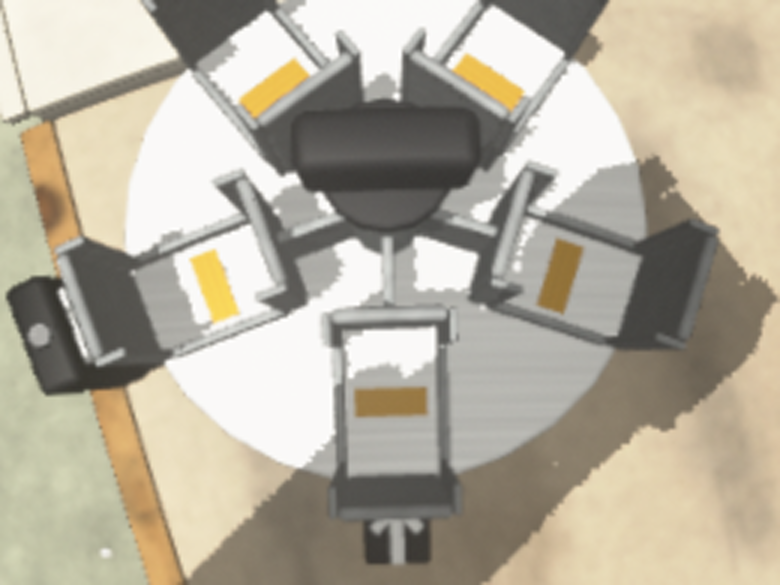

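Run:
```python
from h import *
from scipy.optimize import least_squares
import cv2
w=np.load("w2.npz"); P=w["P"];R=Ro.from_quat(w["q"]); d=bot.snapshot("wrist")
D=np.radians(72)
obs=[(.110,0,.126,394,516),(.040,0,.126,390,311),(.110,1,.126,77,303),(.110,-1,.126,700,285),(None,0,.036,391,402),(None,1,.036,213,285),(None,-1,.036,560,276),(.130,1,.105,38,335)]
uv=np.array([(155+(o[3]+.5)/3-.5,(o[4]+.5)/3-.5) for o in obs])
def X(p): return np.array([[p[0]+(o[0] or p[3])*np.cos(p[2]-o[1]*D),p[1]+(o[0] or p[3])*np.sin(p[2]-o[1]*D),o[2]] for o in obs])
r=least_squares(lambda p:(wproj(d,P,R,X(p))-uv).ravel(),[.483,.449,np.radians(256),.085],loss="soft_l1")
p=r.x; print(p.round(4),np.degrees(p[2]).round(2)); print((wproj(d,P,R,X(p))-uv).round(1).tolist())
b=p[:2]+.075*np.array([np.cos(p[2]),np.sin(p[2])]); print("bay",b.round(4))
q=lambda u,v,z:wray(d,P,R,155+(u+.5)/3-.5,(v+.5)/3-.5,z).round(4)
print("bay by wall tops",(q(394,516,.126)-q(390,311,.126)),((q(394,516,.126)+q(390,311,.126))/2),"knob top",q(387,128,.194))
# pack on the worktop as seen by top camera
t=bot.snapshot("top"); cv2.imwrite("pics/tp.png",cv2.resize(t["color"][215:275,230:310,::-1],(800,600),interpolation=cv2.INTER_CUBIC))
go([.4067,.0295,.15],np.radians(17.6))
```

```text
[0.481  0.4499 4.4824 0.0756] 256.82
[[0.4, 0.9], [-0.6, -2.3], [-2.2, 1.4], [1.6, 0.7], [-0.2, -0.2], [-0.2, 0.1], [0.1, -0.6], [0.5, -0.9]]
bay [0.4639 0.3768]
bay by wall tops [-0.0161 -0.0649  0.    ] [0.46385 0.37615 0.126  ] knob top [0.4824 0.4516 0.194 ]
t 8.45 tcp [0.4488 0.3297 0.2987] off [-0.6017  0.0751  0.2973] rot [ 2.000e-04 -1.000e-04 -5.452e-01] q6 2.34 rows 8.1
```

View pics/tp.png

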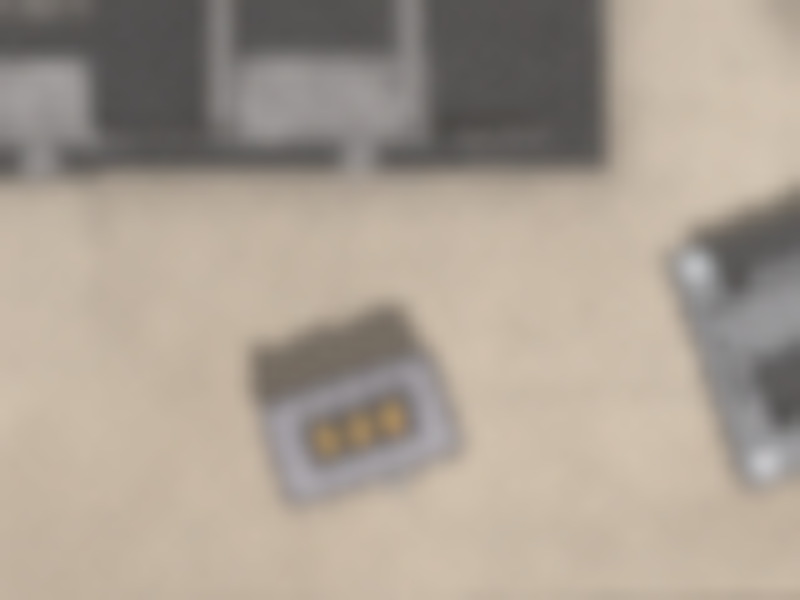

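The pack stands upright and free at its drop point, label near crop (360,428). The bay fit gives (0.464, 0.3765) at 256.8°, and the fit error is about 2 px at most. I'll go back to regrasp by the broad faces.

```bash
python3 -m crank '[{"offset":[-0.602,0.075,0.237],"delta_rot":[0,0,-0.545],"grip":1},{"offset":[-0.602,0.075,0.237],"delta_rot":[0,0,-0.545],"grip":1},{"offset":[-0.602,0.075,0.237],"delta_rot":[0,0,-0.545],"grip":1},{"offset":[-0.602,0.075,0.237],"delta_rot":[0,0,-0.545],"grip":1},{"offset":[-0.602,0.075,0.237],"delta_rot":[0,0,-0.545],"grip":1},{"offset":[-0.602,0.075,0.237],"delta_rot":[0,0,-0.545],"grip":1},{"offset":[-0.602,0.075,0.237],"delta_rot":[0,0,-0.545],"grip":1},{"offset":[-0.602,0.075,0.237],"delta_rot":[0,0,-0.545],"grip":1}]'
python3 -m crank '[{"offset":[0,0,0],"delta_rot":[0,0,0],"grip":1},{"offset":[0,0,0],"delta_rot":[0,0,0],"grip":1},{"offset":[0,0,0],"delta_rot":[0,0,0],"grip":1},{"offset":[0,0,0],"delta_rot":[0,0,0],"grip":1},{"offset":[0,0,0],"delta_rot":[0,0,0],"grip":1},{"offset":[0,0,0],"delta_rot":[0,0,0],"grip":1},{"offset":[0,0,0],"delta_rot":[0,0,0],"grip":1},{"offset":[0,0,0],"delta_rot":[0,0,0],"grip":1}]'
python3 - <<'E'
from h import *
go([.4067,.0295,.054],np.radians(17.6))
E
```

```text
time_s: 9.12
tcp_pos: [0.4061, 0.028, 0.1798]
eef_rot: [0.001, 0.59, 0.807, 0.0]
contact_force: [2.0, 0.1, 0.4]
gripper_width: 0.997
grip_force: 0.0
time_s: 9.78
tcp_pos: [0.4068, 0.0302, 0.1802]
eef_rot: [0.0, 0.59, 0.807, 0.0]
contact_force: [-0.3, 0.1, 0.7]
gripper_width: 1.001
grip_force: 0.0
t 9.78 tcp [0.4068 0.0302 0.1802] off [-0.0012 -0.0006  0.2524] rot [0.0002 0.0001 0.0017] q6 1.15 rows 3.0
```

```bash
python3 -m crank '[{"offset":[-0.001,0,0.08],"delta_rot":[0,0,0],"grip":1},{"offset":[-0.001,0,0.16],"delta_rot":[0,0,0],"grip":1},{"offset":[-0.001,0,0.22],"delta_rot":[0,0,0],"grip":1},{"offset":[-0.001,0,0.252],"delta_rot":[0,0,0],"grip":1},{"offset":[-0.001,0,0.252],"delta_rot":[0,0,0],"grip":1},{"offset":[-0.001,0,0.252],"delta_rot":[0,0,0],"grip":1},{"offset":[-0.001,0,0.252],"delta_rot":[0,0,0],"grip":0.7},{"offset":[-0.001,0,0.252],"delta_rot":[0,0,0],"grip":0.5}]' 50
python3 -m crank '[{"offset":[0,0,0],"delta_rot":[0,0,0],"grip":0.4},{"offset":[0,0,0],"delta_rot":[0,0,0],"grip":0.3},{"offset":[0,0,0],"delta_rot":[0,0,0],"grip":0.2},{"offset":[0,0,0],"delta_rot":[0,0,0],"grip":0.1},{"offset":[0,0,0],"delta_rot":[0,0,0],"grip":0.1},{"offset":[0,0,0],"delta_rot":[0,0,0],"grip":0.1},{"offset":[0,0,0],"delta_rot":[0,0,0],"grip":0.1},{"offset":[0,0,0],"delta_rot":[0,0,0],"grip":0.1}]'
python3 -m crank '[{"offset":[0,0,-0.02],"delta_rot":[0,0,0],"grip":0.1},{"offset":[0,0,-0.06],"delta_rot":[0,0,0],"grip":0.1},{"offset":[0,0,-0.12],"delta_rot":[0,0,0],"grip":0.1},{"offset":[0,0,-0.18],"delta_rot":[0,0,0],"grip":0.1},{"offset":[0,0,-0.24],"delta_rot":[0,0,0],"grip":0.1},{"offset":[0,0,-0.28],"delta_rot":[0,0,0],"grip":0.1},{"offset":[0,0,-0.3],"delta_rot":[0,0,0],"grip":0.1},{"offset":[0,0,-0.3],"delta_rot":[0,0,0],"grip":0.1}]'
python3 - <<'E'
from h import *
go([.4639,.3765,.20],np.radians(-13.2))
E
```

```text
time_s: 10.45
tcp_pos: [0.4082, 0.0289, 0.0555]
eef_rot: [0.001, 0.59, 0.807, 0.001]
contact_force: [0.7, 0.3, 0.4]
gripper_width: 0.747
grip_force: 0.0
time_s: 11.12
tcp_pos: [0.4075, 0.0289, 0.0549]
eef_rot: [0.001, 0.591, 0.807, 0.0]
contact_force: [-2.1, 0.8, 6.6]
gripper_width: 0.367
grip_force: 51.9
time_s: 11.78
tcp_pos: [0.4082, 0.0289, 0.2064]
eef_rot: [0.002, 0.591, 0.807, 0.001]
contact_force: [1.3, 0.3, -2.8]
gripper_width: 0.372
grip_force: 51.0
t 11.78 tcp [0.4082 0.0289 0.2064] off [0.629  0.3165 0.013 ] rot [0.0044 0.0006 0.5135] q6 1.15 rows 8.4
```

```bash
python3 -m crank '[{"offset":[0.05,0.025,0],"delta_rot":[0,0,0.05],"grip":0.1},{"offset":[0.12,0.06,0],"delta_rot":[0,0,0.12],"grip":0.1},{"offset":[0.2,0.1,0],"delta_rot":[0,0,0.2],"grip":0.1},{"offset":[0.28,0.14,0],"delta_rot":[0,0,0.28],"grip":0.1},{"offset":[0.36,0.18,0],"delta_rot":[0,0,0.35],"grip":0.1},{"offset":[0.44,0.22,0],"delta_rot":[0,0,0.42],"grip":0.1},{"offset":[0.52,0.26,0],"delta_rot":[0,0,0.47],"grip":0.1},{"offset":[0.58,0.29,0],"delta_rot":[0,0,0.5],"grip":0.1}]'
python3 -m crank '[{"offset":[0.02,0.01,0],"delta_rot":[0,0,0.013],"grip":0.1},{"offset":[0.035,0.018,0],"delta_rot":[0,0,0.013],"grip":0.1},{"offset":[0.035,0.018,0],"delta_rot":[0,0,0.013],"grip":0.1},{"offset":[0.035,0.018,0],"delta_rot":[0,0,0.013],"grip":0.1},{"offset":[0.035,0.018,0],"delta_rot":[0,0,0.013],"grip":0.1},{"offset":[0.035,0.018,0],"delta_rot":[0,0,0.013],"grip":0.1},{"offset":[0.035,0.018,0],"delta_rot":[0,0,0.013],"grip":0.1},{"offset":[0.035,0.018,0],"delta_rot":[0,0,0.013],"grip":0.1}]'
python3 - <<'E'
from h import *
go([.4639,.3765,.20],np.radians(-13.2))
E
```

```text
time_s: 12.45
tcp_pos: [0.4551, 0.3439, 0.2023]
eef_rot: [-0.0, 0.78, 0.626, -0.001]
contact_force: [1.7, -0.3, -2.0]
gripper_width: 0.372
grip_force: 51.0
time_s: 13.12
tcp_pos: [0.4687, 0.3566, 0.2044]
eef_rot: [0.0, 0.784, 0.621, 0.0]
contact_force: [-0.3, 0.4, -2.8]
gripper_width: 0.366
grip_force: 51.1
t 13.12 tcp [0.4687 0.3566 0.2044] off [ 0.0366 -0.0185  0.0088] rot [ 0.0002 -0.0002 -0.0005] q6 2.33 rows 0.5
```

```bash
python3 -m crank '[{"offset":[0.02,-0.01,0],"delta_rot":[0,0,0],"grip":0.1},{"offset":[0.037,-0.018,0],"delta_rot":[0,0,0],"grip":0.1},{"offset":[0.037,-0.018,0],"delta_rot":[0,0,0],"grip":0.1},{"offset":[0.037,-0.018,0.01],"delta_rot":[0,0,0],"grip":0.1},{"offset":[0.037,-0.018,0.015],"delta_rot":[0,0,0],"grip":0.1},{"offset":[0.037,-0.018,0.015],"delta_rot":[0,0,0],"grip":0.1},{"offset":[0.037,-0.018,0.015],"delta_rot":[0,0,0],"grip":0.1},{"offset":[0.037,-0.018,0.015],"delta_rot":[0,0,0],"grip":0.1}]'
python3 - <<'E'
from h import *
import cv2
go([.4639,.3765,.20],np.radians(-13.2))
P,R,s=tool(); d=bot.snapshot("wrist"); np.savez("w3.npz",P=P,q=R.as_quat(),c=d["color"])
cv2.imwrite("pics/w3.png",cv2.resize(d["color"][110:410,140:425,::-1],(760,800)[:1]+(600,) if 0 else (570,600),interpolation=cv2.INTER_CUBIC))
E
```

```text
time_s: 13.78
tcp_pos: [0.4641, 0.3772, 0.1965]
eef_rot: [0.0, 0.784, 0.621, -0.0]
contact_force: [-0.3, 0.5, -3.0]
gripper_width: 0.368
grip_force: 51.0
t 13.78 tcp [0.4641 0.3772 0.1965] off [-0.0016 -0.0001 -0.0071] rot [-0.0001  0.0002  0.0003] q6 2.36 rows 0.1
```

View pics/w3.png

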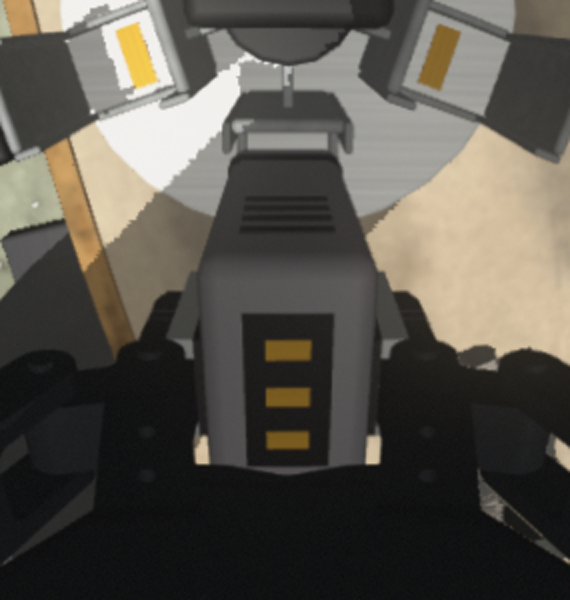

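The pack hangs square over the bay. Its lower inner edge is at (230..342, 155) and the bay's inner wall top at (232..348, 120..133), both centred near x=287.

Run:
```python
from h import *
w=np.load("w3.npz"); P=w["P"];R=Ro.from_quat(w["q"]); d=bot.snapshot("wrist")
a=np.radians(256.8); e=np.array([np.cos(a),np.sin(a)]); n=np.array([-e[1],e[0]]); c=np.array([.481,.4496])
q=lambda u,v,z:wray(d,P,R,140+(u+.5)/2-.5,110+(v+.5)/2-.5,z)
for nm,u,v,z in(("pack bot edge",286,155,.1415),("packL",230,157,.1415),("packR",342,157,.1415),("wall hub side",288,120,.126),("wall pocket side",288,133,.126),("flangeL out",224,150,.126),("flangeR out",352,150,.126)):
    X=q(u,v,z)[:2]-c; print(nm,"r %.4f t %.4f"%(X@e,X@n))
X=P[:2]-c; print("tcp r %.4f t %.4f"%(X@e,X@n))
```

```text
pack bot edge r 0.0493 t 0.0000
packL r 0.0499 t -0.0175
packR r 0.0499 t 0.0175
wall hub side r 0.0407 t 0.0006
wall pocket side r 0.0451 t 0.0006
flangeL out r 0.0509 t -0.0208
flangeR out r 0.0508 t 0.0221
tcp r 0.0743 t 0.0001
```

```bash
python3 -m crank '[{"offset":[0,0.001,0.015],"delta_rot":[0,0,0],"grip":0.1},{"offset":[0,0.001,0.035],"delta_rot":[0,0,0],"grip":0.1},{"offset":[0,0.001,0.055],"delta_rot":[0,0,0],"grip":0.1},{"offset":[0,0.001,0.075],"delta_rot":[0,0,0],"grip":0.1},{"offset":[0,0.001,0.095],"delta_rot":[0,0,0],"grip":0.1},{"offset":[0,0.001,0.11],"delta_rot":[0,0,0],"grip":0.1},{"offset":[0,0.001,0.12],"delta_rot":[0,0,0],"grip":0.1},{"offset":[0,0.001,0.12],"delta_rot":[0,0,0],"grip":0.1}]'
python3 -m crank '[{"offset":[0,0,0.01],"delta_rot":[0,0,0],"grip":0.1},{"offset":[0,0,0.025],"delta_rot":[0,0,0],"grip":0.1},{"offset":[0,0,0.04],"delta_rot":[0,0,0],"grip":0.1},{"offset":[0,0,0.055],"delta_rot":[0,0,0],"grip":0.1},{"offset":[0,0,0.065],"delta_rot":[0,0,0],"grip":0.1},{"offset":[0,0,0.072],"delta_rot":[0,0,0],"grip":0.1},{"offset":[0,0,0.076],"delta_rot":[0,0,0],"grip":0.1},{"offset":[0,0,0.076],"delta_rot":[0,0,0],"grip":0.1}]'
python3 -m crank '[{"offset":[0,0,0.002],"delta_rot":[0,0,0],"grip":0.1},{"offset":[0,0,0.004],"delta_rot":[0,0,0],"grip":0.1},{"offset":[0,0,0.006],"delta_rot":[0,0,0],"grip":0.1},{"offset":[0,0,0.008],"delta_rot":[0,0,0],"grip":0.1},{"offset":[0,0,0.008],"delta_rot":[0,0,0],"grip":0.1},{"offset":[0,0,0.008],"delta_rot":[0,0,0],"grip":0.1},{"offset":[0,0,0.008],"delta_rot":[0,0,0],"grip":0.1},{"offset":[0,0,0.008],"delta_rot":[0,0,0],"grip":0.1}]'
```

```text
time_s: 14.55
tcp_pos: [0.4638, 0.3768, 0.1349]
eef_rot: [-0.0, 0.784, 0.621, -0.001]
contact_force: [-0.1, 0.6, -1.8]
gripper_width: 0.365
grip_force: 51.0
time_s: 15.22
tcp_pos: [0.4644, 0.3772, 0.098]
eef_rot: [-0.0, 0.784, 0.621, -0.0]
contact_force: [-0.2, 0.7, -2.6]
gripper_width: 0.372
grip_force: 51.0
time_s: 15.88
tcp_pos: [0.4647, 0.3774, 0.0947]
eef_rot: [-0.0, 0.784, 0.621, 0.0]
contact_force: [-0.5, -0.1, -2.4]
gripper_width: 0.375
grip_force: 51.0
```

No contact yet; a few millimetres more.

```bash
python3 -m crank '[{"offset":[0,0,0.001],"delta_rot":[0,0,0],"grip":0.1},{"offset":[0,0,0.002],"delta_rot":[0,0,0],"grip":0.1},{"offset":[0,0,0.003],"delta_rot":[0,0,0],"grip":0.1},{"offset":[0,0,0.004],"delta_rot":[0,0,0],"grip":0.1},{"offset":[0,0,0.005],"delta_rot":[0,0,0],"grip":0.1},{"offset":[0,0,0.006],"delta_rot":[0,0,0],"grip":0.1},{"offset":[0,0,0.006],"delta_rot":[0,0,0],"grip":0.1},{"offset":[0,0,0.006],"delta_rot":[0,0,0],"grip":0.1}]'
```

```text
time_s: 16.55
tcp_pos: [0.4646, 0.3773, 0.0915]
eef_rot: [0.0, 0.784, 0.621, -0.0]
contact_force: [-0.0, -0.2, -2.9]
gripper_width: 0.372
grip_force: 51.0
```

```bash
python3 -m crank '[{"offset":[0,0,0.0005],"delta_rot":[0,0,0],"grip":0.1},{"offset":[0,0,0.001],"delta_rot":[0,0,0],"grip":0.1},{"offset":[0,0,0.0015],"delta_rot":[0,0,0],"grip":0.1},{"offset":[0,0,0.002],"delta_rot":[0,0,0],"grip":0.1},{"offset":[0,0,0.0025],"delta_rot":[0,0,0],"grip":0.1},{"offset":[0,0,0.003],"delta_rot":[0,0,0],"grip":0.1},{"offset":[0,0,0.003],"delta_rot":[0,0,0],"grip":0.1},{"offset":[0,0,0.003],"delta_rot":[0,0,0],"grip":0.1}]'
```

```text
time_s: 17.22
tcp_pos: [0.4652, 0.3775, 0.091]
eef_rot: [0.0, 0.784, 0.621, 0.001]
contact_force: [-0.2, -1.0, 4.8]
gripper_width: 0.365
grip_force: 52.0
```

Contact came at the expected height, so the pack is home. I'll open a little way and lift.

```bash
python3 -m crank '[{"offset":[0,0,0],"delta_rot":[0,0,0],"grip":0.4},{"offset":[0,0,0],"delta_rot":[0,0,0],"grip":0.45},{"offset":[0,0,0],"delta_rot":[0,0,0],"grip":0.5},{"offset":[0,0,0],"delta_rot":[0,0,0],"grip":0.55},{"offset":[0,0,0],"delta_rot":[0,0,0],"grip":0.55},{"offset":[0,0,0],"delta_rot":[0,0,0],"grip":0.55},{"offset":[0,0,0],"delta_rot":[0,0,0],"grip":0.55},{"offset":[0,0,0],"delta_rot":[0,0,0],"grip":0.55}]'
python3 -m crank '[{"offset":[0,0,-0.02],"delta_rot":[0,0,0],"grip":0.55},{"offset":[0,0,-0.06],"delta_rot":[0,0,0],"grip":0.55},{"offset":[0,0,-0.12],"delta_rot":[0,0,0],"grip":0.55},{"offset":[0,0,-0.18],"delta_rot":[0,0,0],"grip":0.55},{"offset":[0,0,-0.24],"delta_rot":[0,0,0],"grip":0.55},{"offset":[0,0,-0.3],"delta_rot":[0,0,0],"grip":0.7},{"offset":[0,0,-0.34],"delta_rot":[0,0,0],"grip":0.7},{"offset":[0,0,-0.34],"delta_rot":[0,0,0],"grip":0.7}]'
python3 - <<'E'
from h import *
go([.481,.4499,.23],np.radians(76.8))
E
```

```text
time_s: 17.88
tcp_pos: [0.4646, 0.3773, 0.09]
eef_rot: [-0.0, 0.784, 0.621, -0.0]
contact_force: [-0.8, -0.3, -0.5]
gripper_width: 0.551
grip_force: 0.0
time_s: 18.55
tcp_pos: [0.4668, 0.3787, 0.2664]
eef_rot: [0.001, 0.784, 0.621, 0.005]
contact_force: [1.2, 1.8, 0.9]
gripper_width: 0.698
grip_force: 0.0
t 18.55 tcp [0.4668 0.3787 0.2664] off [ 0.1446 -0.0052  0.0737] rot [ 9.8000e-03 -1.0000e-04 -1.4994e+00] q6 2.36 rows 12.6
```

```bash
python3 -m crank '[{"offset":[0.145,-0.005,0.02],"delta_rot":[0,0,-0.95],"grip":0.6},{"offset":[0.145,-0.005,0.02],"delta_rot":[0,0,-0.95],"grip":0.6},{"offset":[0.145,-0.005,0.02],"delta_rot":[0,0,-0.95],"grip":0.6},{"offset":[0.145,-0.005,0.02],"delta_rot":[0,0,-0.95],"grip":0.6},{"offset":[0.145,-0.005,0.02],"delta_rot":[0,0,-0.95],"grip":0.6},{"offset":[0.145,-0.005,0.02],"delta_rot":[0,0,-0.95],"grip":0.6},{"offset":[0.145,-0.005,0.02],"delta_rot":[0,0,-0.95],"grip":0.6},{"offset":[0.145,-0.005,0.02],"delta_rot":[0,0,-0.95],"grip":0.6}]'
python3 -m crank '[{"offset":[0,0,0],"delta_rot":[0,0,-0.55],"grip":0.6},{"offset":[0,0,0],"delta_rot":[0,0,-0.55],"grip":0.6},{"offset":[0,0,0],"delta_rot":[0,0,-0.55],"grip":0.6},{"offset":[0,0,0],"delta_rot":[0,0,-0.55],"grip":0.6},{"offset":[0,0,0],"delta_rot":[0,0,-0.55],"grip":0.6},{"offset":[0,0,0],"delta_rot":[0,0,-0.55],"grip":0.6},{"offset":[0,0,0],"delta_rot":[0,0,-0.55],"grip":0.6},{"offset":[0,0,0],"delta_rot":[0,0,-0.55],"grip":0.6}]'
python3 - <<'E'
from h import *
go([.481,.4499,.172],np.radians(76.8))
E
```

```text
time_s: 19.22
tcp_pos: [0.4783, 0.4483, 0.2498]
eef_rot: [-0.0, 0.389, 0.921, -0.0]
contact_force: [-0.2, -0.5, 0.0]
gripper_width: 0.605
grip_force: 0.0
time_s: 19.88
tcp_pos: [0.4786, 0.4484, 0.25]
eef_rot: [-0.0, 0.116, 0.993, -0.0]
contact_force: [0.0, 0.6, 0.5]
gripper_width: 0.603
grip_force: 0.0
t 19.88 tcp [0.4786 0.4484 0.25  ] off [-0.0041  0.004   0.156 ] rot [-0.0002 -0.0002 -0.0011] q6 0.87 rows 1.9
```

```bash
python3 -m crank '[{"offset":[-0.004,0.004,0.05],"delta_rot":[0,0,0],"grip":0.6},{"offset":[-0.004,0.004,0.1],"delta_rot":[0,0,0],"grip":0.6},{"offset":[-0.004,0.004,0.15],"delta_rot":[0,0,0],"grip":0.6},{"offset":[-0.004,0.004,0.167],"delta_rot":[0,0,0],"grip":0.6},{"offset":[-0.004,0.004,0.167],"delta_rot":[0,0,0],"grip":0.6},{"offset":[-0.004,0.004,0.167],"delta_rot":[0,0,0],"grip":0.6},{"offset":[-0.004,0.004,0.167],"delta_rot":[0,0,0],"grip":0.4},{"offset":[-0.004,0.004,0.167],"delta_rot":[0,0,0],"grip":0.3}]' 60
python3 -m crank '[{"offset":[0,0,0],"delta_rot":[0,0,0],"grip":0.2},{"offset":[0,0,0],"delta_rot":[0,0,0],"grip":0.1},{"offset":[0,0,0],"delta_rot":[0,0,0],"grip":0.05},{"offset":[0,0,0],"delta_rot":[0,0,0],"grip":0.05},{"offset":[0,0,0],"delta_rot":[0,0,0],"grip":0.05},{"offset":[0,0,0],"delta_rot":[0,0,0],"grip":0.05},{"offset":[0,0,0],"delta_rot":[0,0,0],"grip":0.05},{"offset":[0,0,0],"delta_rot":[0,0,0],"grip":0.05}]'
```

```text
time_s: 20.55
tcp_pos: [0.4821, 0.4507, 0.1686]
eef_rot: [0.001, 0.115, 0.993, 0.001]
contact_force: [-0.2, -0.1, 0.2]
gripper_width: 0.328
grip_force: 0.0
time_s: 21.22
tcp_pos: [0.4817, 0.4494, 0.1685]
eef_rot: [0.001, 0.115, 0.993, -0.0]
contact_force: [-1.6, -4.0, 6.0]
gripper_width: 0.203
grip_force: 60.3
```

```bash
python3 -m crank '[{"offset":[0,0,0],"delta_rot":[0,0,0.05],"grip":0.05},{"offset":[0,0,0],"delta_rot":[0,0,0.12],"grip":0.05},{"offset":[0,0,0],"delta_rot":[0,0,0.2],"grip":0.05},{"offset":[0,0,0],"delta_rot":[0,0,0.28],"grip":0.05},{"offset":[0,0,0],"delta_rot":[0,0,0.36],"grip":0.05},{"offset":[0,0,0],"delta_rot":[0,0,0.44],"grip":0.05},{"offset":[0,0,0],"delta_rot":[0,0,0.52],"grip":0.05},{"offset":[0,0,0],"delta_rot":[0,0,0.6],"grip":0.05}]'
python3 -m crank '[{"offset":[0,0,0],"delta_rot":[0,0,0.08],"grip":0.05},{"offset":[0,0,0],"delta_rot":[0,0,0.16],"grip":0.05},{"offset":[0,0,0],"delta_rot":[0,0,0.24],"grip":0.05},{"offset":[0,0,0],"delta_rot":[0,0,0.32],"grip":0.05},{"offset":[0,0,0],"delta_rot":[0,0,0.4],"grip":0.05},{"offset":[0,0,0],"delta_rot":[0,0,0.48],"grip":0.05},{"offset":[0,0,0],"delta_rot":[0,0,0.55],"grip":0.05},{"offset":[0,0,0],"delta_rot":[0,0,0.6],"grip":0.05}]'
python3 -m crank '[{"offset":[0,0,0],"delta_rot":[0,0,0],"grip":0.05},{"offset":[0,0,0],"delta_rot":[0,0,0],"grip":0.05},{"offset":[0,0,0],"delta_rot":[0,0,0],"grip":0.05},{"offset":[0,0,0],"delta_rot":[0,0,0],"grip":0.05},{"offset":[0,0,0],"delta_rot":[0,0,0],"grip":0.3},{"offset":[0,0,0],"delta_rot":[0,0,0],"grip":0.5},{"offset":[0,0,0],"delta_rot":[0,0,0],"grip":0.6},{"offset":[0,0,0],"delta_rot":[0,0,0],"grip":0.6}]'
```

```text
time_s: 21.88
tcp_pos: [0.4816, 0.4493, 0.1686]
eef_rot: [0.001, 0.418, 0.908, 0.0]
contact_force: [-2.2, -4.4, 7.4]
gripper_width: 0.201
grip_force: 60.4
time_s: 22.55
tcp_pos: [0.4814, 0.4491, 0.1685]
eef_rot: [0.001, 0.678, 0.735, 0.0]
contact_force: [-0.3, -5.9, 7.4]
gripper_width: 0.201
grip_force: 60.5
time_s: 23.22
tcp_pos: [0.4812, 0.4503, 0.1667]
eef_rot: [-0.0, 0.677, 0.736, 0.0]
contact_force: [-0.3, 0.4, -1.0]
gripper_width: 0.6
grip_force: 0.0
```

Released. I'll rise clear and pull back for a final look.

```bash
python3 -m crank '[{"offset":[0,0,-0.06],"delta_rot":[0,0,0],"grip":0.6},{"offset":[0,0,-0.12],"delta_rot":[0,0,0],"grip":0.6},{"offset":[0,0,-0.2],"delta_rot":[0,0,0],"grip":0.6},{"offset":[-0.06,0,-0.26],"delta_rot":[0,0,0],"grip":0.6},{"offset":[-0.13,0,-0.3],"delta_rot":[0,0,0],"grip":0.6},{"offset":[-0.2,0,-0.3],"delta_rot":[0,0,0],"grip":0.6},{"offset":[-0.24,0,-0.3],"delta_rot":[0,0,0],"grip":0.6},{"offset":[-0.24,0,-0.3],"delta_rot":[0,0,0],"grip":0.6}]'
python3 -m crank '[{"offset":[0,0,0],"delta_rot":[0,0,0],"grip":0.6},{"offset":[0,0,0],"delta_rot":[0,0,0],"grip":0.6},{"offset":[0,0,0],"delta_rot":[0,0,0],"grip":0.6},{"offset":[0,0,0],"delta_rot":[0,0,0],"grip":0.6},{"offset":[0,0,0],"delta_rot":[0,0,0],"grip":0.6},{"offset":[0,0,0],"delta_rot":[0,0,0],"grip":0.6},{"offset":[0,0,0],"delta_rot":[0,0,0],"grip":0.6},{"offset":[0,0,0],"delta_rot":[0,0,0],"grip":0.6}]'
python3 - <<'E'
from h import *
import cv2
P,R,s=tool(); d=bot.snapshot("wrist"); np.savez("w4.npz",P=P,q=R.as_quat(),c=d["color"])
cv2.imwrite("pics/w4.png",cv2.resize(d["color"][:,:,::-1],None,fx=1.42,fy=1.42,interpolation=cv2.INTER_CUBIC))
E
```

```text
time_s: 23.88
tcp_pos: [0.4919, 0.3272, 0.3177]
eef_rot: [0.001, 0.678, 0.735, 0.0]
contact_force: [0.9, 0.6, 0.8]
gripper_width: 0.603
grip_force: 0.0
time_s: 24.55
tcp_pos: [0.4911, 0.3307, 0.3164]
eef_rot: [-0.0, 0.677, 0.736, -0.0]
contact_force: [0.5, -0.5, 0.1]
gripper_width: 0.603
grip_force: 0.0
```

View pics/w4.png

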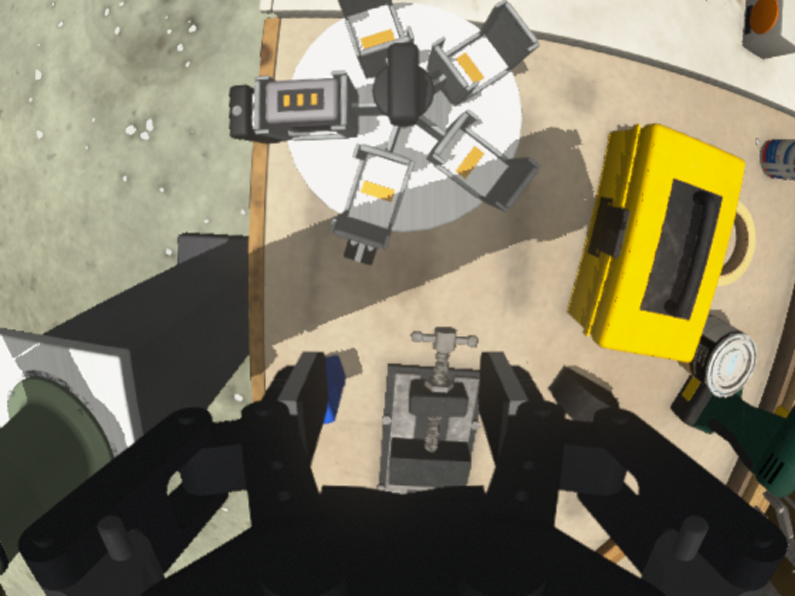

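The pack sits upright in its bay at (302,100), lined up with the charging head at (242,110). An empty bay is at the arrow at (360,250), and the gripper is clear, so I'm handing in.

```bash
python3 -c "
from bench import bot
print(bot.close_job())"
```

```text
the job is handed in; nothing more can be done
None
```

The pack is standing fully home in its bay, the carousel is one click clockwise so that bay is at the charging head, and I handed the job in at about 25 s; the hand-in returned no verdict.

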